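# Build a tile riser to the gauge post and set the crucible on it

### The job

Build a riser on the dark steel base plate: lay the fireclay tiles flat on it one on top of another, the largest first and then each next smaller one, each centred on the one below and square with the plate, and stop when the top of the stack is level with the top of the gauge post that stands at the end of the plate (the other post, parked nearer the robot, is not in use). Then stand the dark crucible upright in the middle of the top tile; any tile not needed stays lying on the bench. Do not knock over the amber dropper bottle that stands among the things.

Things in the scene. Friction and masses are not known exactly. Their poses are not given: they have to be found in the camera images.
- base_plate: The place to build on: dark steel plate fixed flat to the bench, 130 x 90 x 6 mm (x, y, z). Origin: centre of its underside, on the bench; x along its length, y across its width, z up. A fixed gauge post stands on the bench 95 mm from its centre, off its +x end (the end away from the robot).
- square_gauge: Fixed aluminium gauge post of square section, 20 x 20 mm on a 36 mm square foot, its top 74 mm above the bench: the height of the plate and the three largest tiles. Origin: centre of its foot's underside, on the bench. Either this post or the round one stands at the end of the base plate; the other is parked near the middle of the bench on the robot's side, at least 0.17 m from the plate's centre.
- round_gauge: Fixed aluminium gauge post of round section, 18 mm thick on a 36 mm round foot, its top 100 mm above the bench: the height of the plate and all four tiles. Origin: centre of its foot's underside, on the bench. See square_gauge for which one counts.
- tile_1: The largest loose rectangular terracotta-coloured fireclay tile, 110 x 66 x 24 mm (long x, wide y, thick z), with a small dark dot (12 mm, look only) in the middle of its top. Origin: centre of its underside; x along its length, y across its width, z up. Lies flat on the bench with its top upward at the start.
- tile_2: The second largest loose rectangular terracotta-coloured fireclay tile, 90 x 58 x 22 mm (long x, wide y, thick z), with a small dark dot (12 mm, look only) in the middle of its top. Origin: centre of its underside; x along its length, y across its width, z up. Lies flat on the bench with its top upward at the start.
- tile_3: The third largest loose rectangular terracotta-coloured fireclay tile, 70 x 50 x 22 mm (long x, wide y, thick z), with a small dark dot (12 mm, look only) in the middle of its top. Origin: centre of its underside; x along its length, y across its width, z up. Lies flat on the bench with its top upward at the start.
- tile_4: The smallest loose rectangular terracotta-coloured fireclay tile, 50 x 42 x 26 mm (long x, wide y, thick z), with a small dark dot (12 mm, look only) in the middle of its top. Origin: centre of its underside; x along its length, y across its width, z up. Lies flat on the bench with its top upward at the start.
- crucible: Small loose open-topped dark grey crucible, an upright round cup 40 mm in outer diameter over most of its height (37 mm at the foot), 36 mm high, wall 4 mm, about 60 g. Origin: centre of its underside; z up. It stands upright at the start.
- dropper_bottle: Bystander: loose amber glass dropper bottle with black top, 32 mm in diameter and 86 mm high, standing upright among the things near the middle of the bench. Origin: centre of its underside; z up.

How it is judged (in metres and radians):
On the way, in this order (a step that is already met when the one before it is completed fails the run):
1. the largest tile lies centred and square on the base plate (horizontal distance between tile_1 and base_plate below 0.012 m and z of tile_1 in the frame of base_plate between 0.002 and 0.01 m and angle between the x axis of tile_1 and the x axis of base_plate, either way round below 0.2 rad), for 0.2 s.
2. the second tile lies centred and square on the largest tile (horizontal distance between tile_2 and tile_1 below 0.012 m and z of tile_2 in the frame of tile_1 between 0.02 and 0.028 m and angle between the x axis of tile_2 and the x axis of base_plate, either way round below 0.2 rad), for 0.2 s.
3. the third tile lies centred and square on the second tile (horizontal distance between tile_3 and tile_2 below 0.012 m and z of tile_3 in the frame of tile_2 between 0.018 and 0.026 m and angle between the x axis of tile_3 and the x axis of base_plate, either way round below 0.2 rad), for 0.2 s.
At the end, for the whole second after the job is handed in: Tiles stacked on the plate by size, each level centred within 12 mm, 4 mm in height and 0.2 rad of square: three if the square post is at the plate (smallest stays on the bench), four if the round one; crucible upright (0.1 rad) on top; bottle standing (0.3 rad); all at rest (all of step 1 and all of step 2 and all of step 3 and angle between crucible's own z axis and vertical below 0.1 rad and angle between dropper_bottle's own z axis and vertical below 0.3 rad and linear speed of each of tile_1, tile_2, tile_3, tile_4, crucible below 0.02 m/s and ((horizontal distance between square_gauge and base_plate below 0.14 m and height (world z) of tile_4 below 0.015 m and horizontal distance between crucible and tile_3 below 0.012 m and z of crucible in the frame of tile_3 between 0.018 and 0.026 m) or (horizontal distance between round_gauge and base_plate below 0.14 m and horizontal distance between tile_4 and tile_3 below 0.012 m and z of tile_4 in the frame of tile_3 between 0.018 and 0.026 m and angle between the x axis of tile_4 and the x axis of base_plate, either way round below 0.2 rad and horizontal distance between crucible and tile_4 below 0.012 m and z of crucible in the frame of tile_4 between 0.022 and 0.03 m))); the robot touches nothing.
It fails at once if the dropper bottle is knocked over (angle between dropper_bottle's own z axis and vertical above 0.7 rad).
It also fails if it takes over 144 s, if anything falls off the work surface, if the arm or the gripper's body presses on something with over 40 N, if the wrist force passes 120 N, or if a joint passes its speed limit or range.

### The arm

A 6-joint arm with a two-finger parallel gripper is mounted at the origin on the work surface. World frame = base frame: x ahead of the robot, y to its left, z up, the work surface at z = 0. Lengths are in mm, angles in rad, forces in N, time in s.
With the tool pointing down it reaches from about 350 to 775 mm from the base axis. Payload 7.3 kg.
Tool frame: the origin (TCP) lies on the mounting face of the last link; the fingertips stand 178 mm ahead of it and the grasp point (between the pads) lies 159 mm ahead of it; z points along the fingers, y is the line along which they close (so a half turn about z gives the same grasp; the last joint's range is limited). The gripper opens to 92 mm and grips with 3 to 60 N. Pads are 19 mm wide; open, the fingers measure 130 mm over their backs; the gripper's body (75 mm by 190 mm) begins 47 mm behind the grasp point.
Start: joints at [0.97, 0.342, 1.524, -0, 1.275, -0.146], TCP at [230.603, 471.646, 404.741] pointing down, gripper open.
Joint ranges: [-2.53, 2.53], [-0.77, 2.02], [0.04, 2.7], [-1, 4.14], [0.28, 2.66], [-3.11, 3.11]. Speed limits (rad/s): [2.57, 2.57, 3.14, 3.14, 3.14, 3.14].

### API

Orientations are given as [roll, pitch, yaw] about the fixed x, y, z axes, in that order (R = Rz(yaw) Ry(pitch) Rx(roll)).
In Python, from plant import bot gives the robot as it stands.
- The arm moves only by the shell command python3 shift.py, which reads ROWS from standard input. ROWS is a JSON object whose key "moves" holds a list of rows, 1 to 5 of them, each of 5 numbers: the finger opening in mm, then dx, dy, dz in fractions of the full range, 1 being 80 cm, then a turn about the tool's z in a scale on which 1.0 is 2 rad; each row is the pose to reach, as a shift and turn from the pose commanded when the command began, along the tool's axes at that moment; what a row does not reach only later rows make up. A row lasts 1/8 s, in which the tool goes at most 62.5 mm and 0.188 rad, less where a joint would pass 70% of its speed; a pose out of reach is approached as far as the arm can. The fingers move at their own pace and stop on an object; the grip force is fixed at half the most. Time passes only in rows, so rows that do not move let the fingers close. It prints the time, the measured TCP pose, the force, the opening and the grip force at its end. A shift or turn number past 1, either way, is cut back to 1. Input that does not fit is refused with a message, and nothing moves.
- bot.get_obs(): the state, without advancing time (a new reading comes with each control period).
- bot.capture(name): name is "scene" or "top" or "wrist"; returns a dict with "color" (384x512x3 uint8, red, green, blue), "K" (3x3 intrinsics, pixels), "R" (3x3) and "t" (3): a world point X has camera coordinates R X + t. Camera axes: x right, y down, z forward; pixel columns grow to the right and rows downward; lengths in mm; the calibration is good to about 2 mm. A picture is of the moment at which its call begins. There is no depth.
- bot.close_job(): hands the job in; it is judged then, once.
The state is a dict: "time": time; "joint_positions": joint angles; "dq": joint speeds; "tau": joint torques, N m; "tool_pos": TCP position; "tcp_rot": TCP orientation; "contact_force": force on the tool from outside, world axes, zero at the start; "moment": the same for the moment, N m; "grip_width": finger opening in mm; "finger_force": force on a finger pad.
Only numpy, scipy, OpenCV 4.12 (cv2) and the standard library are available. Lean on these libraries where they do the work, as an engineer would, in place of code of your own. Each camera call takes 0.05 s, during which the arm holds its last target. There are 200 camera calls.

## Working session

There is one attempt and no reset: what is moved stays moved. The work goes in short steps, Python scripts to look and compute and a shell command to move; the robot and the scene stay as the last step left them, time stands still between calls to the robot, and variables do not carry over. Pictures are saved under pics/ and viewed, at most 14 in all, crops included, and the job is handed in when it is done.

```bash
ls; mkdir -p pics
python3 - <<'E'
from plant import bot
import cv2
o=bot.get_obs();print(o['time'],o['tool_pos'],o['tcp_rot'],o['grip_width'])
for n in("scene","top"):
    c=bot.capture(n);cv2.imwrite(f'pics/{n}0.png',c['color'][:,:,::-1]);print(n,c['K'].tolist() if hasattr(c['K'],'tolist') else c['K'],c['R'],c['t'])
E
```

```text
pics
plant.py
shift.py
0.0 [230.50520977 471.53453241 404.05698548] [-3.14006514e+00 -2.30631357e-04  2.68684933e+00] 91.86700906046951
scene [[456.4641198362013, 0.0, 269.2096035404216], [0.0, 456.4641198362013, 189.75417806069694], [0.0, 0.0, 1.0]] [[-0.38683548  0.92214399 -0.00296211]
 [ 0.75949614  0.31678033 -0.56816884]
 [-0.52299515 -0.22203758 -0.82290667]] [ 219.08492826 -415.37761067 1562.89596051]
top [[370.19644694389183, 0.0, 257.92133712217543], [0.0, 370.19644694389183, 193.94114597294273], [0.0, 0.0, 1.0]] [[-0.02428673 -0.99953217 -0.01859   ]
 [-0.99208253  0.02638933 -0.12278378]
 [ 0.12321692  0.01546079 -0.99225932]] [ 22.57056664 587.12154416 978.79384447]
```

View pics/top0.png

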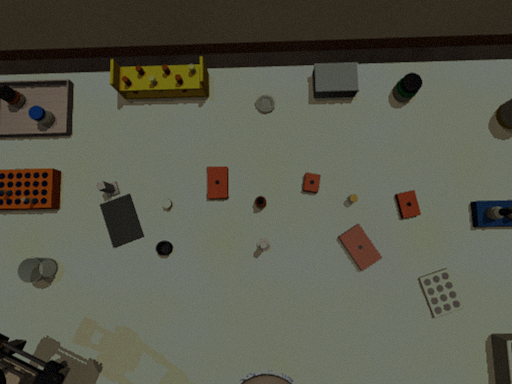

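View pics/scene0.png

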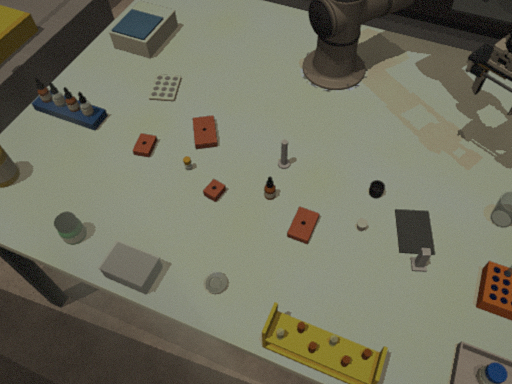

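```bash
cat > h.py <<'E'
import numpy as np, cv2
def cast(c,uv,z):
    uv=np.atleast_2d(np.asarray(uv,float)); R=np.array(c['R']);t=np.array(c['t']);K=np.array(c['K'])
    d=(np.linalg.inv(K)@np.c_[uv,np.ones(len(uv))].T).T@R; o=-R.T@t
    return (o+d*((z-o[2])/d[:,2])[:,None])[:,:2]
def proj(c,X):
    p=np.array(c['K'])@(np.array(c['R'])@np.asarray(X,float)+np.array(c['t'])); return p[:2]/p[2]
def rect(P):
    (x,y),(w,h),a=cv2.minAreaRect(P.astype(np.float32)); a=np.radians(a)
    if w<h: w,h=h,w; a+=np.pi/2
    a=(a+np.pi/2)%np.pi-np.pi/2
    return np.round([x,y,w,h],1),round(a,3)
def blobs(m,lo,hi):
    n,l,s,ce=cv2.connectedComponentsWithStats(m.astype(np.uint8))
    return [(ce[i],s[i,4],cv2.findContours((l==i).astype(np.uint8),0,1)[0][0][:,0]) for i in range(1,n) if lo<s[i,4]<hi]
def red(c):
    h=cv2.cvtColor(c['color'],cv2.COLOR_RGB2HSV); return ((h[...,0]<9)|(h[...,0]>172))&(h[...,1]>120)&(h[...,2]>70)
E
python3 - <<'E'
from plant import bot
from h import *
for n in("top","scene"):
    c=bot.capture(n);print(n)
    hsv=cv2.cvtColor(c['color'],cv2.COLOR_RGB2HSV)
    for ce,a,ct in blobs(red(c),60,2000):
        x,y,w,h=cv2.boundingRect(ct)
        r,an=rect(cast(c,ct,23))
        m=np.zeros(hsv.shape[:2],np.uint8);cv2.fillPoly(m,[ct],1);m=cv2.erode(m,np.ones((5,5)))
        v=hsv[...,2].astype(float);med=np.median(v[m>0]);wt=np.where(m>0,np.clip(med*.8-v,0,None),0)
        yy,xx=np.mgrid[:384,:512];d=[(wt*xx).sum()/wt.sum(),(wt*yy).sum()/wt.sum()] if wt.sum() else [0,0]
        print('red',ce.round(),a,r,an,'dot',np.round(d,1),cast(c,d,23).round(1))
    x0,y0,x1,y1=(80,160,290,270) if n=="top" else (250,130,450,280)
    cr=c['color'][y0:y1,x0:x1]
    cv2.imwrite(f'pics/{n}crop.png',cv2.resize(cr[:,:,::-1],None,fx=3.8,fy=3.8,interpolation=cv2.INTER_CUBIC))
    dk=np.zeros(hsv.shape[:2],bool);dk[y0:y1,x0:x1]=(hsv[y0:y1,x0:x1,2]<75)
    for ce,a,ct in blobs(dk,30,3000):
        print('dark',ce.round(1),a,rect(cast(c,ct,6)),'z36',cast(c,ce,36).round(1))
E
```

```text
top
red [217. 182.] 555 [626.1 122.9  85.5  53.4] -0.014 dot [216.8 181.8] [[626.4 121.9]]
red [311. 182.] 210 [ 619.1 -141.1   46.7   40.2] -0.209 dot [311.6 181.7] [[ 619.4 -142.3]]
red [408. 204.] 388 [ 550.4 -405.2   68.9   48. ] 0.184 dot [408.6 203.7] [[ 551.1 -405.7]]
red [360. 247.] 698 [ 437.2 -265.5  106.7   63.9] 0.554 dot [360.2 246.7] [[ 437.4 -266.4]]
dark [220.4 193.3] 90 (array([610.3, 104.8, 107.3,  48.4]), np.float64(-0.599)) z36 [[592.  110.7]]
dark [109.  190.3] 175 (array([617.3, 433.3,  51.2,  46.4]), np.float64(0.48)) z36 [[608.6 419.6]]
dark [121.4 220.4] 1487 (array([526.7, 394.9, 131.4,  90.7]), np.float64(0.335)) z36 [[524.5 383. ]]
dark [259.6 202.9] 133 (array([564.9,   4.7,  40.7,  32.1]), np.float64(-0.613)) z36 [[562.7   3.6]]
dark [163.9 248.2] 215 (array([445.1, 273.7,  45.2,  41.4]), np.float64(1.547)) z36 [[446.5 265.8]]
scene
red [204. 130.] 354 [ 437.9 -265.9  110.5   63.1] 0.557 dot [204. 129.] [[ 434.7 -268.3]]
red [144. 144.] 176 [ 554.1 -404.9   68.6   47.8] 0.184 dot [0 0] [[  144.9 -1300.4]]
red [213. 189.] 134 [ 618.9 -142.8   49.7   41.2] -0.205 dot [212.7 187.5] [[ 617.3 -146.9]]
red [303. 224.] 379 [629.4 121.8  90.3  56.1] 0.002 dot [302.9 222.5] [[626.2 120.5]]
dark [284.2 154.3] 86 (array([418. , -13.6,  75.6,  14.5]), np.float64(0.381)) z36 [[442.7  -5.3]]
dark [269.5 182.9] 62 (array([528.7, -14.9,  34.6,  19.6]), np.float64(0.395)) z36 [[551.4  -5.3]]
dark [376.3 188.9] 216 (array([436. , 269.1,  57.3,  41.4]), np.float64(0.255)) z36 [[458.6 268.8]]
dark [271.  193.8] 41 (array([565. ,   4.8,  28.6,  28.3]), np.float64(-0.912)) z36 [[582.8  12.4]]
dark [414.1 233.4] 1534 (array([545.7, 400.3, 164.7,  88.7]), np.float64(0.331)) z36 [[555.3 393.3]]
dark [298.2 239. ] 41 (array([667.8, 122.3,  54.2,   6.4]), np.float64(-1.523)) z36 [[683.4 128.2]]
```

View pics/topcrop.png

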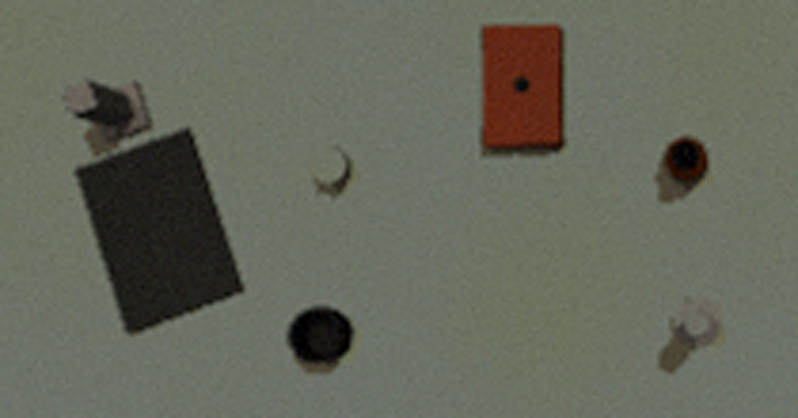

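View pics/scenecrop.png

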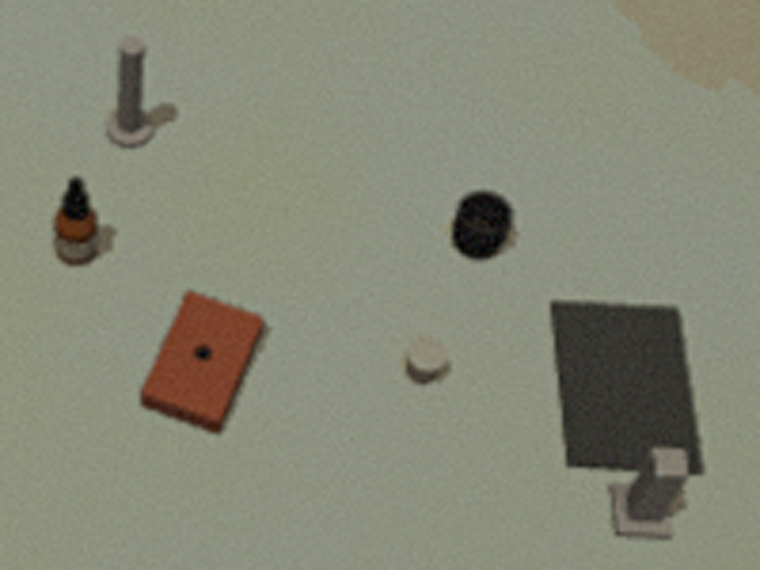

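The post at the plate (top crop 105,105) is square. The parked post by the bottle (695,325) is round and taller, so the stack is three tiles and tile_4 stays on the bench. The two views agree on the tiles to about 3 mm. The bottle is at about (560,3).

```bash
cat > g.py <<'E'
import sys, numpy as np
from plant import bot
o=bot.get_obs(); p=np.array(o['tool_pos']); w=o['tcp_rot'][2]
print('at',p.round(1),round(w,3),'t',round(o['time'],2),'F',np.round(o['contact_force'],1),'open',round(o['grip_width'],1),'grip',np.round(o['finger_force'],1))
a=sys.argv[1:]
while len(a)>=4:
    x,y,z,q=map(float,a[:4]);a=a[4:]
    d=np.array([x,y,z])-p;c,s=np.cos(w),np.sin(w)
    t=(w-q+np.pi)%(2*np.pi)-np.pi
    print('shift',np.round([c*d[0]+s*d[1],s*d[0]-c*d[1],-d[2]],1),'turn',round(t,3))
E
python3 g.py 450 120 404 1.6  437 -266 300 0.555
```

```text
at [230.6 471.6 404.3] 2.687 t 0.2 F [-0.4  0.3  0.4] open 91.4 grip 0.0
shift [-3.516e+02 -2.194e+02  3.000e-01] turn 1.087
shift [-509.5 -571.9  104.3] turn 2.132
```

Careful with the scale: shifts go in shares of 80 cm and turns go in shares of 2 rad. That gives: -270 mm is -0.3375, -220 mm is -0.275, 0.9 rad is 0.45.

```bash
echo '{"moves": [[92,-0.075,-0.05,0,0.09],[92,-0.1438,-0.0938,0,0.18],[92,-0.2125,-0.1375,0,0.27],[92,-0.275,-0.175,0,0.36],[92,-0.3375,-0.2125,0,0.45]]}' | python3 shift.py; python3 g.py 437 -266 300 0.555
```

```text
time: 0.82
tool_pos: [395.6, 204.1, 404.9]
tcp_rot: [3.141, -0.0, 1.781]
contact_force: [1.0, 1.0, 0.2]
grip_width: 92.0
finger_force: 0.0
at [395.6 204.1 404.9] 1.781 t 0.82 F [1.  1.  0.2] open 92.0 grip 0.0
shift [-468.4  -57.6  104.9] turn 1.226
```

Converted, -290 mm is -0.3625, -232 mm is -0.29, 0.9 rad is 0.45.

```bash
echo '{"moves": [[92,-0.0725,-0.0125,0,0.09],[92,-0.145,-0.025,0,0.18],[92,-0.2175,-0.0375,0,0.27],[92,-0.29,-0.05,0,0.36],[92,-0.3625,-0.0563,0,0.45]]}' | python3 shift.py; python3 g.py 437 -266 240 0.555
```

```text
time: 1.45
tool_pos: [412.7, -88.9, 404.9]
tcp_rot: [3.141, -0.0, 0.881]
contact_force: [1.4, 0.9, -0.1]
grip_width: 91.5
finger_force: 0.0
at [412.7 -88.9 404.9] 0.881 t 1.45 F [ 1.4  0.9 -0.1] open 91.5 grip 0.0
shift [-121.   131.5  164.9] turn 0.326
```

Moving to above tile_1, then a wrist check.

Converted, 131.5 mm is 0.1644, -121 mm is -0.1513, 0.326 rad is 0.163.

```bash
echo '{"moves": [[92,-0.0438,0.05,0.0375,0.08],[92,-0.0875,0.1,0.0688,0.163],[92,-0.1313,0.1438,0.0938,0.163],[92,-0.1513,0.1644,0.1125,0.163],[92,-0.1513,0.1644,0.1125,0.163]]}' | python3 shift.py
python3 - <<'E'
from plant import bot
from h import *
c=bot.capture("wrist");cv2.imwrite('pics/w1.png',c['color'][:,:,::-1])
for ce,a,ct in blobs(red(c),500,150000): print(ce,a,rect(cast(c,ct,24)))
print(proj(c,[437,-266,24]))
E
python3 g.py 437 -266 182 0.555
```

```text
time: 2.08
tool_pos: [438.2, -265.1, 313.2]
tcp_rot: [-3.139, 0.001, 0.558]
contact_force: [-0.6, 1.3, 0.2]
grip_width: 91.3
finger_force: 0.0
[255.65281175 186.60835186]
at [ 438.3 -264.1  314.1] 0.559 t 2.12 F [ 1.1  0.2 -0.6] open 91.8 grip 0.0
shift [ -2.1   0.9 132.1] turn 0.004
```

View pics/w1.png

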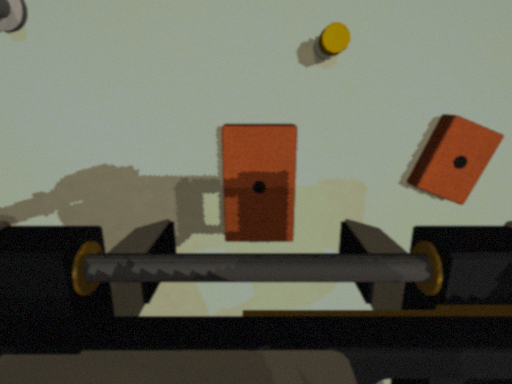

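The wrist view shows the tile_1 dot at (259,187) against (256,187) predicted, and its edges are square to the fingers. I'm descending and gripping.

Converted, 132 mm is 0.165, 120 mm is 0.15.

```bash
echo '{"moves": [[92,0,0,0.0625,0],[92,0,0,0.1188,0],[92,0,0,0.15,0],[92,0,0,0.165,0],[60,0,0,0.165,0]]}' | python3 shift.py; echo '{"moves": [[50,0,0,0,0],[50,0,0,0,0],[50,0,0,0,0],[50,0,0,0,0],[50,0,0,0,0]]}' | python3 shift.py; echo '{"moves": [[50,0,0,-0.025,0],[50,0,0,-0.075,0],[50,0,0,-0.1375,0],[50,0,0,-0.1375,0]]}' | python3 shift.py; python3 g.py 500 100 290 0.4 526.7 394.9 290 0.335
```

```text
time: 2.75
tool_pos: [438.8, -263.3, 183.0]
tcp_rot: [-3.141, -0.0, 0.562]
contact_force: [0.1, -0.7, 0.8]
grip_width: 85.9
finger_force: 0.0
time: 3.38
tool_pos: [439.0, -264.2, 183.8]
tcp_rot: [3.139, -0.001, 0.561]
contact_force: [0.0, 1.2, 5.7]
grip_width: 66.1
finger_force: 30.0
time: 3.88
tool_pos: [439.2, -264.4, 296.1]
tcp_rot: [3.135, -0.002, 0.561]
contact_force: [0.9, -0.1, -3.5]
grip_width: 65.8
finger_force: 30.0
at [ 439.2 -264.4  296.1] 0.561 t 3.88 F [ 0.9 -0.1 -3.5] open 65.8 grip 30.0
shift [ 245.3 -276.3    6.1] turn 0.161
shift [ 424.7 -511.8    6.1] turn 0.226
```

Converted, -195 mm is -0.2438, 165 mm is 0.2063, 0.2 rad is 0.1.

```bash
echo '{"moves": [[50,0.025,-0.0313,-0.0375,0.02],[50,0.0688,-0.0813,-0.075,0.04],[50,0.1125,-0.1375,-0.075,0.06],[50,0.1625,-0.1875,-0.075,0.08],[50,0.2063,-0.2438,-0.075,0.1]]}' | python3 shift.py;  echo '{"moves": [[50,0.05,-0.0563,0,0],[50,0.1,-0.1125,0,0],[50,0.15,-0.1688,0,0],[50,0.2,-0.225,0,0],[50,0.2188,-0.2563,0,0]]}' | python3 shift.py; python3 g.py 528.5 395.5 260 0.335
```

```text
time: 4.5
tool_pos: [474.4, -9.3, 351.4]
tcp_rot: [-3.141, 0.002, 0.359]
contact_force: [0.6, -0.1, -2.5]
grip_width: 65.9
finger_force: 30.0
time: 5.12
tool_pos: [566.1, 245.3, 350.2]
tcp_rot: [-3.141, 0.003, 0.363]
contact_force: [0.9, -0.2, -3.1]
grip_width: 65.8
finger_force: 30.0
at [566.1 245.3 350.2] 0.363 t 5.12 F [ 0.9 -0.2 -3.1] open 65.8 grip 30.0
shift [  18.2 -153.7   90.2] turn 0.028
```

Converted, -154 mm is -0.1925, -145 mm is -0.1813, 0.03 rad is 0.015.

```bash
echo '{"moves": [[50,0.0075,-0.0625,0.0125,0.015],[50,0.015,-0.125,0.0375,0.015],[50,0.0225,-0.1813,0.075,0.015],[50,0.0225,-0.1925,0.1,0.015],[50,0.0225,-0.1925,0.1,0.015]]}' | python3 shift.py
python3 - <<'E'
from plant import bot
from h import *
c=bot.capture("wrist");cv2.imwrite('pics/w2.png',c['color'][:,:,::-1])
E
python3 g.py 528.5 395.5 189.5 0.335
```

```text
time: 5.75
tool_pos: [527.5, 392.7, 269.2]
tcp_rot: [3.14, 0.007, 0.332]
contact_force: [-0.4, -1.0, -2.8]
grip_width: 64.9
finger_force: 30.0
at [528.4 392.2 271.3] 0.331 t 5.8 F [ 0.6 -0.2 -2.1] open 65.5 grip 30.0
shift [ 1.1 -3.1 81.8] turn -0.004
```

View pics/w2.png

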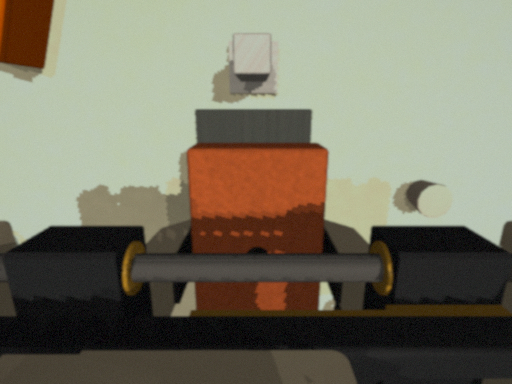

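The held tile_1 (centre col 257) lines up with the plate (centre col 254) and sits square in front of the post (252,55). I'm lowering it.

Converted, 81 mm is 0.1013, 76 mm is 0.095.

```bash
echo '{"moves": [[50,0.0013,-0.0038,0.05,0],[50,0.0013,-0.0038,0.0813,0],[50,0.0013,-0.0038,0.095,0],[50,0.0013,-0.0038,0.1013,0],[50,0.0013,-0.0038,0.1013,0]]}' | python3 shift.py; python3 g.py 528.5 395.5 189.5 0.335
```

```text
time: 6.42
tool_pos: [528.9, 395.9, 192.7]
tcp_rot: [-3.141, -0.002, 0.33]
contact_force: [-1.0, -0.2, -2.6]
grip_width: 65.5
finger_force: 30.0
at [528.9 395.9 192.7] 0.33 t 6.42 F [-1.  -0.2 -2.6] open 65.5 grip 30.0
shift [-0.6  0.3  3.2] turn -0.005
```

Converted, 3 mm is 0.0038, 2 mm is 0.0025.

```bash
echo '{"moves": [[50,0,0,0.0025,0],[50,0,0,0.0038,0],[50,0,0,0.0038,0]]}' | python3 shift.py;echo '{"moves": [[92,0,0,0,0],[92,0,0,0,0],[92,0,0,0,0],[92,0,0,0,0]]}' | python3 shift.py; echo '{"moves": [[92,0,0,-0.0375,0],[92,0,0,-0.1063,0],[92,0,0,-0.1813,0],[92,-0.05,0.025,-0.2125,0],[92,-0.1188,0.05,-0.2125,0]]}' | python3 shift.py
python3 - <<'E'
from plant import bot
from h import *
for n in("top","scene"):
    c=bot.capture(n);cv2.imwrite(f'pics/{n}3.png',c['color'][:,:,::-1])
    for ce,a,ct in blobs(red(c),60,2000): print(n,ce.round(),a,rect(cast(c,ct,30)))
E
python3 g.py 626.4 121.7 290 0
```

```text
time: 6.8
tool_pos: [528.6, 396.3, 189.9]
tcp_rot: [-3.141, -0.002, 0.331]
contact_force: [-0.9, -2.1, 5.1]
grip_width: 66.0
finger_force: 30.0
time: 7.3
tool_pos: [528.4, 396.2, 188.6]
tcp_rot: [-3.142, 0.0, 0.331]
contact_force: [-0.7, 0.5, 0.4]
grip_width: 91.8
finger_force: 0.0
time: 7.92
tool_pos: [451.5, 327.0, 361.1]
tcp_rot: [-3.141, -0.006, 0.331]
contact_force: [0.2, 0.0, 0.5]
grip_width: 91.7
finger_force: 0.0
top [217. 182.] 558 (array([623.9, 120.7,  87.1,  55.9]), np.float64(-0.014))
top [311. 182.] 212 (array([ 617.9, -140.3,   47.5,   40. ]), np.float64(-0.179))
top [408. 204.] 387 (array([ 549.8, -402.4,   68.4,   47.8]), np.float64(0.184))
top [115. 214.] 544 (array([541.1, 401.3,  76.2,  64.6]), np.float64(0.332))
scene [145. 142.] 152 (array([ 559.1, -400.3,   71.5,   47.2]), np.float64(0.184))
scene [214. 188.] 120 (array([ 624.6, -140. ,   51.8,   41. ]), np.float64(-0.241))
scene [303. 225.] 377 (array([635.8, 123.1,  93.5,  55.9]), np.float64(-0.001))
scene [417. 227.] 528 (array([528.5, 394.4, 109.6,  66.8]), np.float64(0.332))
at [446.3 324.3 357.3] 0.331 t 8.03 F [ 0.1 -0.   0.2] open 91.8 grip 0.0
shift [104.5 250.1  67.3] turn 0.331
```

Converted, 250 mm is 0.3125, 215 mm is 0.2688, 0.33 rad is 0.165.

```bash
echo '{"moves": [[92,0.0275,0.0625,0,0.04],[92,0.055,0.1313,0,0.08],[92,0.0825,0.2,0,0.12],[92,0.11,0.2688,0.0375,0.165],[92,0.1306,0.3125,0.075,0.165]]}' | python3 shift.py
python3 - <<'E'
from plant import bot
from h import *
c=bot.capture("top");cv2.imwrite('pics/t4.png',c['color'][:,:,::-1])
for ce,a,ct in blobs(red(c),60,2000): print(ce.round(),a,rect(cast(c,ct,30)),cast(c,ce,30))
c=bot.capture("wrist");cv2.imwrite('pics/w4.png',c['color'][:,:,::-1]);print(proj(c,[626.4,121.7,22]))
E
python3 g.py 626.4 121.7 182 0
```

```text
time: 8.65
tool_pos: [633.3, 122.9, 298.4]
tcp_rot: [-3.141, -0.002, -0.002]
contact_force: [0.0, 0.8, 0.6]
grip_width: 91.9
finger_force: 0.0
[311. 182.] 218 (array([ 617.9, -140. ,   48.4,   40.2]), np.float64(-0.194)) [[ 617.61721754 -139.5479282 ]]
[408. 204.] 397 (array([ 550.3, -401.9,   67.6,   48. ]), np.float64(0.174)) [[ 549.88798447 -401.52872184]]
[118. 220.] 881 (array([526.3, 395.8, 110.1,  65.6]), np.float64(0.337)) [[525.28382093 395.25929881]]
[251.19296902 200.49073482]
at [633.1 121.2 294. ] -0.004 t 8.75 F [-0.2  0.1  0.2] open 91.8 grip 0.0
shift [ -6.7  -0.5 112. ] turn -0.004
```

View pics/w4.png

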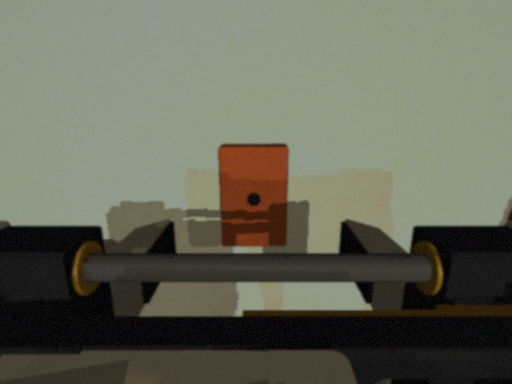

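tile_1 is on the plate within 1 mm, at angle 0.337 against 0.335. The tile_2 dot at (253,199) matches the predicted (251,200), and the bottle is clear at the far right edge. I'm grasping it.

Converted, 112 mm is 0.14, 103 mm is 0.1288.

```bash
echo '{"moves": [[92,-0.0081,0,0.05,0],[92,-0.0081,0,0.1,0],[92,-0.0081,0,0.1288,0],[92,-0.0081,0,0.14,0],[60,-0.0081,0,0.14,0]]}' | python3 shift.py; echo '{"moves": [[45,0,0,0,0],[45,0,0,0,0],[45,0,0,0,0],[45,0,0,0,0],[45,0,0,0,0]]}' | python3 shift.py; python3 g.py; echo '{"moves": [[45,0,0,-0.025,0],[45,0,0,-0.075,0],[45,0,0,-0.15,0],[45,0,0,-0.1875,0],[45,0,0,-0.1875,0]]}' | python3 shift.py; python3 g.py 527 395 280 0.335
```

```text
time: 9.38
tool_pos: [625.1, 125.5, 187.0]
tcp_rot: [-3.141, -0.0, 0.001]
contact_force: [0.0, 0.2, -0.3]
grip_width: 86.1
finger_force: 0.0
time: 10.0
tool_pos: [625.4, 124.5, 187.8]
tcp_rot: [3.141, -0.002, 0.001]
contact_force: [-1.3, -3.9, 5.9]
grip_width: 57.6
finger_force: 30.0
at [625.4 124.5 187.8] 0.001 t 10.0 F [-1.3 -3.9  5.9] open 57.6 grip 30.0
time: 10.62
tool_pos: [625.3, 125.2, 338.8]
tcp_rot: [-3.141, -0.005, 0.001]
contact_force: [0.1, -0.1, -2.6]
grip_width: 57.9
finger_force: 30.0
at [625.3 125.2 338.8] 0.001 t 10.62 F [ 0.1 -0.1 -2.6] open 57.9 grip 30.0
shift [ -98.1 -269.9   58.8] turn -0.334
```

Converted, -270 mm is -0.3375, -208 mm is -0.26, -0.334 rad is -0.167.

```bash
echo '{"moves": [[45,-0.0238,-0.065,0,-0.035],[45,-0.0475,-0.13,0,-0.07],[45,-0.0713,-0.195,0,-0.105],[45,-0.095,-0.26,0.025,-0.14],[45,-0.1225,-0.3375,0.05,-0.167]]}' | python3 shift.py; echo '{"moves": [[45,0,0,0,0],[45,0,0,0,0]]}' | python3 shift.py; python3 g.py 525.5 395.5 218 0.335
```

```text
time: 11.25
tool_pos: [527.6, 390.4, 294.9]
tcp_rot: [3.141, 0.004, 0.336]
contact_force: [0.4, 0.2, -2.9]
grip_width: 58.0
finger_force: 30.0
time: 11.5
tool_pos: [528.4, 389.1, 296.1]
tcp_rot: [3.141, 0.004, 0.335]
contact_force: [-0.0, -0.5, -2.9]
grip_width: 57.5
finger_force: 30.0
at [528.4 389.1 296.1] 0.335 t 11.5 F [-0.  -0.5 -2.9] open 57.5 grip 30.0
shift [-0.6 -6.9 78.1] turn 0.0
```

```bash
echo '{"moves": [[45,-0.0006,-0.0088,0.0438,0],[45,-0.0006,-0.0088,0.075,0],[45,-0.0006,-0.0088,0.09,0],[45,-0.0006,-0.0088,0.0925,0],[45,-0.0006,-0.0088,0.0925,0]]}' | python3 shift.py; echo '{"moves": [[45,0,0,0.0013,0],[45,0,0,0.0013,0]]}' | python3 shift.py; python3 g.py 525.5 395.5 218 0.335
```

```text
time: 12.12
tool_pos: [526.7, 395.4, 225.5]
tcp_rot: [-3.141, -0.002, 0.334]
contact_force: [0.7, -0.5, -2.5]
grip_width: 57.4
finger_force: 30.0
time: 12.38
tool_pos: [526.2, 395.8, 224.2]
tcp_rot: [-3.141, -0.001, 0.335]
contact_force: [-0.3, 0.8, -3.0]
grip_width: 57.6
finger_force: 30.0
at [526.2 395.8 224.2] 0.335 t 12.38 F [-0.3  0.8 -3. ] open 57.6 grip 30.0
shift [-0.7  0.   6.2] turn -0.0
```

Converted, 6 mm is 0.0075, 3 mm is 0.0038.

```bash
echo '{"moves": [[45,-0.0006,0,0.0038,0],[45,-0.0006,0,0.0075,0],[45,-0.0006,0,0.0075,0]]}' | python3 shift.py; python3 g.py 525.5 395.5 218 0.335
```

```text
time: 12.75
tool_pos: [525.5, 395.6, 217.8]
tcp_rot: [-3.142, -0.0, 0.335]
contact_force: [-1.6, -1.1, 0.6]
grip_width: 57.5
finger_force: 30.0
at [525.5 395.6 217.8] 0.335 t 12.75 F [-1.6 -1.1  0.6] open 57.5 grip 30.0
shift [-0.   0.1 -0.2] turn -0.0
```

Contact is confirmed. I'm releasing, then heading towards tile_3.

Converted, 300 mm is 0.375, 240 mm is 0.3.

```bash
echo '{"moves": [[92,0,0,0,0],[92,0,0,0,0],[92,0,0,0,0],[92,0,0,0,0]]}' | python3 shift.py; echo '{"moves": [[92,0,0,-0.0375,0],[92,0,0,-0.1063,0],[92,0,0,-0.175,0],[92,-0.0125,0.0625,-0.175,0],[92,-0.025,0.1375,-0.175,0]]}' | python3 shift.py; echo '{"moves": [[92,0,0.075,0,0],[92,0,0.15,0,0],[92,0,0.225,0,0],[92,0,0.3,0,0],[92,0,0.375,0,0]]}' | python3 shift.py
python3 - <<'E'
from plant import bot
from h import *
for n in("top","scene"):
    c=bot.capture(n);cv2.imwrite(f'pics/{n}5.png',c['color'][:,:,::-1])
    for ce,a,ct in blobs(red(c),60,2000): print(n,ce.round(),a,rect(cast(c,ct,30)),cast(c,ce,52))
    q=proj(c,[526.3,395.8,52]).astype(int);cv2.imwrite(f'pics/{n}5c.png',cv2.resize(c['color'][q[1]-40:q[1]+40,q[0]-50:q[0]+50,::-1],None,fx=5,fy=5,interpolation=cv2.INTER_CUBIC))
a,b=cv2.imread('pics/top5c.png'),cv2.imread('pics/scene5c.png');cv2.imwrite('pics/s5.png',cv2.resize(np.hstack([a,b]),None,fx=.8,fy=.8))
E
python3 g.py 552 -405 300 0.184
```

```text
time: 13.25
tool_pos: [525.6, 395.5, 217.6]
tcp_rot: [-3.142, -0.0, 0.335]
contact_force: [-0.4, -0.2, -0.0]
grip_width: 90.3
finger_force: 0.0
time: 13.88
tool_pos: [542.5, 284.7, 358.5]
tcp_rot: [-3.141, -0.002, 0.337]
contact_force: [0.2, -0.3, -0.5]
grip_width: 91.9
finger_force: 0.0
time: 14.5
tool_pos: [641.8, -0.2, 357.7]
tcp_rot: [3.142, -0.001, 0.335]
contact_force: [1.6, 0.5, 0.1]
grip_width: 91.8
finger_force: 0.0
top [311. 182.] 215 (array([ 617.7, -140.4,   46.9,   39.3]), np.float64(-0.207)) [[ 614.22761324 -137.46938982]]
top [408. 204.] 399 (array([ 550.1, -402.2,   67.7,   47.7]), np.float64(0.195)) [[ 548.00356721 -393.2022243 ]]
top [116. 220.] 819 (array([525.8, 397.1, 109.7,  70. ]), np.float64(0.322)) [[525.43783723 390.56114441]]
scene [144. 144.] 197 (array([ 562. , -399.5,   76.3,   47.8]), np.float64(0.188)) [[ 574.31624993 -384.83053597]]
scene [213. 189.] 135 (array([ 625.8, -140.6,   55.2,   40. ]), np.float64(-0.187)) [[ 638.89121142 -131.10622274]]
scene [418. 227.] 538 (array([529.8, 397.2, 121.4,  70.5]), np.float64(0.303)) [[544.80485868 396.97046131]]
at [642.6  -4.2 357.2] 0.328 t 14.6 F [-0.4  1.5  0.7] open 92.0 grip 0.0
shift [-215.   350.1   57.2] turn 0.144
```

View pics/s5.png

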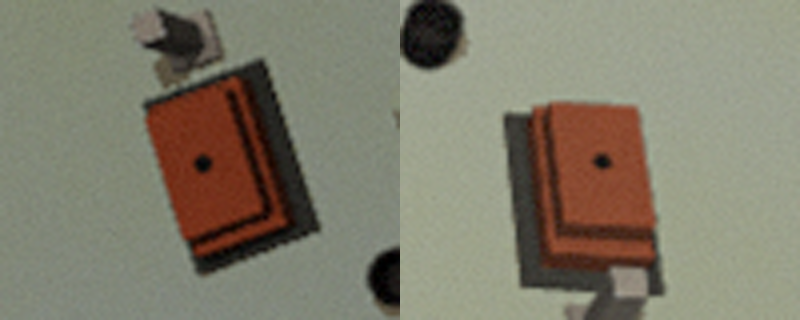

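Both views show tile_2 lying flat and centred on tile_1, with its dot within 1 px of the stack axis. Next is tile_3.

Converted, 250 mm is 0.3125, 200 mm is 0.25, 0.144 rad is 0.072.

```bash
echo '{"moves": [[92,-0.0375,0.0625,0,0.035],[92,-0.075,0.125,0,0.072],[92,-0.1125,0.1875,0,0.072],[92,-0.15,0.25,0,0.072],[92,-0.1875,0.3125,0,0.072]]}' | python3 shift.py; echo '{"moves": [[92,-0.0388,0.0613,0,0],[92,-0.0775,0.1225,0.0375,0],[92,-0.0775,0.1225,0.0713,0],[92,-0.0775,0.1225,0.0713,0]]}' | python3 shift.py
python3 - <<'E'
from plant import bot
from h import *
c=bot.capture("wrist");cv2.imwrite('pics/w6.png',c['color'][:,:,::-1]);print(proj(c,[551.5,-405.3,22]))
E
python3 g.py 551.5 -405.3 180 0.184
```

```text
time: 15.22
tool_pos: [581.4, -284.8, 357.7]
tcp_rot: [-3.141, -0.0, 0.191]
contact_force: [0.4, -0.3, 1.1]
grip_width: 91.8
finger_force: 0.0
time: 15.72
tool_pos: [538.9, -391.4, 298.0]
tcp_rot: [-3.137, 0.003, 0.19]
contact_force: [0.6, 1.4, -0.2]
grip_width: 92.0
finger_force: 0.0
[274.82960278 178.30327818]
at [ 539.7 -391.1  300. ] 0.191 t 15.78 F [0.1 0.1 0.7] open 91.5 grip 0.0
shift [  8.8  16.2 120. ] turn 0.007
```

View pics/w6.png

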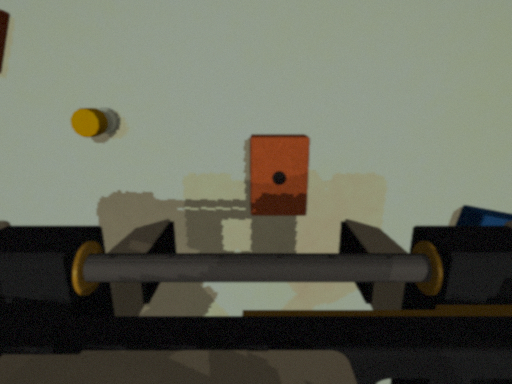

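The tile_3 dot is at (279,178) against (275,178) predicted, about 3 mm to the right, so I'm using a y shift of 19.

Converted, 118 mm is 0.1475, 105 mm is 0.1313.

```bash
echo '{"moves": [[92,0.0113,0.0238,0.05,0],[92,0.0113,0.0238,0.1,0],[92,0.0113,0.0238,0.1313,0],[92,0.0113,0.0238,0.1475,0],[92,0.0113,0.0238,0.1475,0]]}' | python3 shift.py; python3 g.py 551.5 -405.3 182 0.184
```

```text
time: 16.4
tool_pos: [552.7, -408.0, 183.1]
tcp_rot: [3.141, -0.0, 0.192]
contact_force: [-1.0, 0.0, -0.3]
grip_width: 92.1
finger_force: 0.0
at [ 552.7 -408.   183.1] 0.192 t 16.4 F [-1.   0.  -0.3] open 92.1 grip 0.0
shift [-0.7 -2.9  1.1] turn 0.008
```

Converted, -180 mm is -0.225, -120 mm is -0.15.

```bash
echo '{"moves": [[60,0,0,0,0],[38,0,0,0,0],[38,0,0,0,0],[38,0,0,0,0],[38,0,0,0,0]]}' | python3 shift.py; echo '{"moves": [[38,0,0,0,0],[38,0,0,0,0],[38,0,0,0,0]]}' | python3 shift.py; python3 g.py; echo '{"moves": [[38,0,0,-0.025,0],[38,0,0,-0.075,0],[38,0,0,-0.15,0],[38,0,0,-0.225,0],[38,0,0,-0.225,0]]}' | python3 shift.py; python3 g.py 620 0 360 0.25 525.5 395.5 340 0.335
```

```text
time: 17.02
tool_pos: [552.0, -408.5, 182.7]
tcp_rot: [-3.141, -0.0, 0.191]
contact_force: [-0.7, 1.2, 2.1]
grip_width: 49.7
finger_force: 30.0
time: 17.4
tool_pos: [552.0, -408.5, 182.7]
tcp_rot: [-3.141, 0.0, 0.191]
contact_force: [-1.3, 1.5, 3.2]
grip_width: 49.8
finger_force: 30.0
at [ 552.  -408.5  182.7] 0.191 t 17.4 F [-1.3  1.5  3.2] open 49.8 grip 30.0
time: 18.02
tool_pos: [552.5, -409.1, 370.6]
tcp_rot: [3.13, -0.008, 0.191]
contact_force: [-0.1, -0.1, -1.7]
grip_width: 49.9
finger_force: 30.0
at [ 552.5 -409.1  370.6] 0.191 t 18.02 F [-0.1 -0.1 -1.7] open 49.9 grip 30.0
shift [ 143.9 -388.8   10.6] turn -0.059
shift [ 126.1 -795.1   30.6] turn -0.144
```

Converted, -300 mm is -0.375, -240 mm is -0.3, -0.144 rad is -0.072.

```bash
echo '{"moves": [[38,0.0113,-0.0725,0,-0.015],[38,0.0238,-0.1475,0,-0.03],[38,0.0363,-0.2238,0,-0.045],[38,0.0475,-0.3,0,-0.06],[38,0.06,-0.375,0,-0.072]]}' | python3 shift.py; echo '{"moves": [[38,0,-0.0763,0,0],[38,0,-0.1525,0,0],[38,0,-0.2288,0,0],[38,0,-0.305,0,0],[38,0,-0.375,0,0]]}' | python3 shift.py; python3 g.py 526.3 395.5 300 0.335
```

```text
time: 18.65
tool_pos: [541.6, -103.1, 362.2]
tcp_rot: [-3.141, 0.0, 0.335]
contact_force: [0.4, 0.7, -1.0]
grip_width: 49.7
finger_force: 30.0
time: 19.27
tool_pos: [442.5, 180.1, 362.4]
tcp_rot: [-3.142, 0.0, 0.335]
contact_force: [0.7, 0.3, -0.8]
grip_width: 49.9
finger_force: 30.0
at [442.5 180.1 362.4] 0.335 t 19.27 F [ 0.7  0.3 -0.8] open 49.9 grip 30.0
shift [ 150.  -175.9   62.4] turn -0.0
```

Converted, -176 mm is -0.22, 150 mm is 0.1875.

```bash
echo '{"moves": [[38,0.0475,-0.055,0,0],[38,0.095,-0.11,0,0],[38,0.1425,-0.165,0.025,0],[38,0.1875,-0.22,0.0625,0],[38,0.1875,-0.22,0.075,0]]}' | python3 shift.py; echo '{"moves": [[38,0,0,0,0],[38,0,0,0,0]]}' | python3 shift.py; python3 g.py 526.3 395.5 237 0.335
```

```text
time: 19.9
tool_pos: [527.1, 396.6, 298.1]
tcp_rot: [3.141, 0.005, 0.338]
contact_force: [-0.5, -0.5, -0.4]
grip_width: 49.8
finger_force: 30.0
time: 20.15
tool_pos: [527.7, 392.9, 303.9]
tcp_rot: [-3.142, -0.001, 0.334]
contact_force: [-0.8, -0.3, -1.0]
grip_width: 49.7
finger_force: 30.0
at [527.7 392.9 303.9] 0.334 t 20.15 F [-0.8 -0.3 -1. ] open 49.7 grip 30.0
shift [-0.5 -2.9 66.9] turn -0.001
```

Converted, 62 mm is 0.0775, 60 mm is 0.075.

```bash
echo '{"moves": [[38,-0.0006,-0.0038,0.0375,0],[38,-0.0006,-0.0038,0.0625,0],[38,-0.0006,-0.0038,0.075,0],[38,-0.0006,-0.0038,0.0775,0],[38,-0.0006,-0.0038,0.0775,0]]}' | python3 shift.py; echo '{"moves": [[38,0,0,0,0],[38,0,0,0,0]]}' | python3 shift.py; python3 g.py 526.3 395.5 234.7 0.335
```

```text
time: 20.78
tool_pos: [526.4, 396.5, 241.8]
tcp_rot: [-3.141, -0.002, 0.334]
contact_force: [-0.2, -0.5, -2.0]
grip_width: 49.9
finger_force: 30.0
time: 21.02
tool_pos: [526.2, 396.7, 241.2]
tcp_rot: [-3.141, -0.001, 0.335]
contact_force: [0.4, 1.1, -1.1]
grip_width: 49.7
finger_force: 30.0
at [526.2 396.7 241.2] 0.335 t 21.02 F [ 0.4  1.1 -1.1] open 49.7 grip 30.0
shift [-0.3  1.1  6.5] turn -0.0
```

Converted, 6 mm is 0.0075, 3 mm is 0.0038.

```bash
echo '{"moves": [[38,0,0.0013,0.0038,0],[38,0,0.0013,0.0075,0],[38,0,0.0013,0.0075,0]]}' | python3 shift.py; python3 g.py; echo '{"moves": [[92,0,0,0,0],[92,0,0,0,0],[92,0,0,0,0],[92,0,0,0,0]]}' | python3 shift.py; echo '{"moves": [[92,0,0,-0.0375,0],[92,0,0,-0.1063,0],[92,0,0,-0.1625,0],[92,0,0.0625,-0.1625,0],[92,0,0.1375,-0.1625,0]]}' | python3 shift.py; echo '{"moves": [[92,-0.0125,0.075,0,0],[92,-0.025,0.15,0,0],[92,-0.025,0.15,0,0]]}' | python3 shift.py;python3 - <<'E'
from plant import bot
from h import *
C=[]
for n in("top","scene"):
    c=bot.capture(n)
    q=proj(c,[526.3,395.5,74]);print('pred',q);q=q.astype(int);C.append(cv2.resize(c['color'][q[1]-40:q[1]+40,q[0]-50:q[0]+50,::-1],None,fx=4,fy=4,interpolation=cv2.INTER_CUBIC))
    m=np.zeros((384,512),bool);x,y=proj(c,[450,267,18]).astype(int);m[y-18:y+18,x-18:x+18]=c['color'][y-18:y+18,x-18:x+18].max(2)<60
    for ce,a,ct in blobs(m,60,900): print('cruc',n,ce,a,[cast(c,ce,z).round(1) for z in(10,18,30,36)],rect(cast(c,ct,36)))
cv2.imwrite('pics/s7.png',np.hstack(C))
E
python3 g.py 448 267 280 0.335
```

```text
time: 21.4
tool_pos: [526.5, 395.6, 234.7]
tcp_rot: [3.142, -0.0, 0.335]
contact_force: [-1.0, -1.7, 0.9]
grip_width: 50.3
finger_force: 30.0
at [526.5 395.6 234.7] 0.335 t 21.4 F [-1.  -1.7  0.9] open 50.3 grip 30.0
time: 21.9
tool_pos: [526.4, 395.7, 234.5]
tcp_rot: [-3.142, -0.0, 0.335]
contact_force: [0.2, 0.2, -0.3]
grip_width: 85.6
finger_force: 0.0
time: 22.52
tool_pos: [562.4, 291.5, 365.4]
tcp_rot: [-3.141, -0.002, 0.337]
contact_force: [0.1, -0.9, -0.0]
grip_width: 91.8
finger_force: 0.0
time: 22.9
tool_pos: [583.9, 167.7, 364.7]
tcp_rot: [3.141, 0.0, 0.329]
contact_force: [-0.1, 0.2, 0.3]
grip_width: 91.7
finger_force: 0.0
pred [111.21915514 219.09517359]
cruc top [166.38655462 258.25210084] 119 [array([[418.2, 265.7]]), array([[418.6, 263.6]]), array([[419.1, 260.4]]), array([[419.3, 258.8]])] (array([430.8, 275. ,  78.9,  65.9]), np.float64(-1.377))
pred [421.49975409 216.84198914]
cruc scene [376.0990566 188.9009434] 212 [array([[439.5, 268.1]]), array([[445.4, 268.2]]), array([[454.4, 268.3]]), array([[458.9, 268.3]])] (array([458.4, 268.5,  58.6,  37. ]), np.float64(-0.028))
at [583.2 171.3 364.7] 0.333 t 23.0 F [ 0.7 -0.2  0.8] open 91.9 grip 0.0
shift [ -96.5 -134.6   84.7] turn -0.002
```

View pics/s7.png

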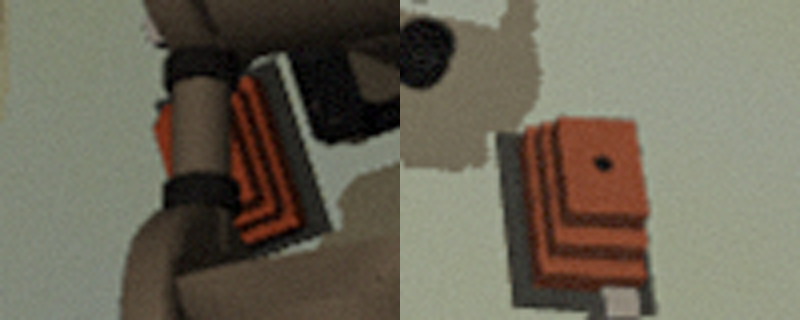

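tile_3 is on the stack axis: the scene dot is within 0.3 px of prediction. Next is the crucible, at about (446,268).

Converted, -134 mm is -0.1675, -98 mm is -0.1225.

```bash
echo '{"moves": [[92,-0.0375,-0.05,0,0],[92,-0.075,-0.1063,0,0],[92,-0.1225,-0.1675,0.025,0],[92,-0.1225,-0.1675,0.0813,0],[92,-0.1225,-0.1675,0.0813,0]]}' | python3 shift.py; echo '{"moves": [[92,0,0,0,0],[92,0,0,0,0]]}' | python3 shift.py
python3 - <<'E'
from plant import bot
from h import *
c=bot.capture("wrist");cv2.imwrite('pics/w8.png',c['color'][:,:,::-1]);print(proj(c,[446,268,36]),proj(c,[446,268,6]))
E
python3 g.py 446 268 186 0.335
```

```text
time: 23.62
tool_pos: [444.6, 267.6, 297.4]
tcp_rot: [3.141, 0.006, 0.338]
contact_force: [0.2, -0.8, 0.4]
grip_width: 91.7
finger_force: 0.0
time: 23.88
tool_pos: [447.4, 266.3, 301.1]
tcp_rot: [-3.141, -0.003, 0.334]
contact_force: [0.5, 0.0, -0.8]
grip_width: 91.6
finger_force: 0.0
[252.0977609  195.24177312] [252.5910741  185.99319211]
at [447.3 266.1 300.9] 0.334 t 23.93 F [-0.5  0.3  0.7] open 91.7 grip 0.0
shift [ -0.6  -2.2 114.9] turn -0.001
```

View pics/w8.png

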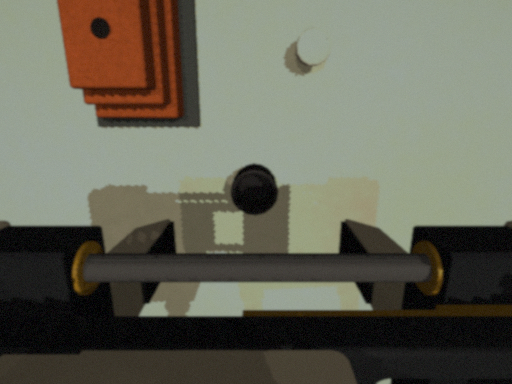

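The crucible rim centre is at about (255,191.5) against (252,195) predicted, so I'm adding 2 mm in x and 0 in y.

Converted, 114 mm is 0.1425, 105 mm is 0.1313.

```bash
echo '{"moves": [[92,0.0019,0,0.0563,0],[92,0.0019,0,0.1063,0],[92,0.0019,0,0.1313,0],[92,0.0019,0,0.1425,0],[92,0.0019,0,0.1425,0]]}' | python3 shift.py; echo '{"moves": [[60,0,0,0,0],[28,0,0,0,0],[28,0,0,0,0],[28,0,0,0,0],[28,0,0,0,0]]}' | python3 shift.py; echo '{"moves": [[28,0,0,0,0],[28,0,0,0,0],[28,0,0,0,0]]}' | python3 shift.py; python3 g.py; echo '{"moves": [[28,0,0,-0.025,0],[28,0,0,-0.075,0],[28,0,0,-0.15,0],[28,0,0,-0.1875,0],[28,0,0,-0.1875,0]]}' | python3 shift.py; python3 g.py 526 395.5 330 0.335
```

```text
time: 24.55
tool_pos: [448.4, 266.6, 185.9]
tcp_rot: [-3.141, -0.001, 0.334]
contact_force: [-0.1, -0.7, 0.2]
grip_width: 92.0
finger_force: 0.0
time: 25.18
tool_pos: [447.9, 266.7, 185.6]
tcp_rot: [-3.142, -0.0, 0.335]
contact_force: [-1.4, 0.1, 1.1]
grip_width: 46.3
finger_force: 0.0
time: 25.55
tool_pos: [447.9, 266.7, 185.6]
tcp_rot: [-3.141, -0.0, 0.335]
contact_force: [-1.2, 1.3, 1.7]
grip_width: 39.9
finger_force: 30.0
at [447.9 266.7 185.6] 0.335 t 25.55 F [-1.2  1.3  1.7] open 39.9 grip 30.0
time: 26.18
tool_pos: [448.3, 266.8, 337.8]
tcp_rot: [-3.141, -0.005, 0.335]
contact_force: [0.8, 0.2, -0.7]
grip_width: 39.7
finger_force: 30.0
at [448.3 266.8 337.8] 0.335 t 26.18 F [ 0.8  0.2 -0.7] open 39.7 grip 30.0
shift [115.7 -96.    7.8] turn -0.0
```

Converted, 116 mm is 0.145, -96 mm is -0.12.

```bash
echo '{"moves": [[28,0.05,-0.0413,0,0],[28,0.1,-0.0825,0,0],[28,0.145,-0.12,0,0],[28,0.145,-0.12,0.0375,0],[28,0.145,-0.12,0.0688,0]]}' | python3 shift.py; echo '{"moves": [[28,0,0,0,0],[28,0,0,0,0]]}' | python3 shift.py; python3 g.py 526 395.5 264 0.335
```

```text
time: 26.8
tool_pos: [525.5, 395.7, 276.7]
tcp_rot: [3.141, 0.004, 0.336]
contact_force: [0.4, 0.1, -0.2]
grip_width: 39.8
finger_force: 30.0
time: 27.05
tool_pos: [526.1, 395.5, 280.6]
tcp_rot: [3.142, 0.0, 0.335]
contact_force: [0.2, -0.3, -0.4]
grip_width: 39.3
finger_force: 30.0
at [526.1 395.5 280.6] 0.335 t 27.05 F [ 0.2 -0.3 -0.4] open 39.3 grip 30.0
shift [-0.1 -0.1 16.6] turn -0.0
```

Careful with the scale: shifts go in shares of 80 cm and turns go in shares of 2 rad. That gives: 19 mm is 0.0238, 18 mm is 0.0225.

```bash
echo '{"moves": [[28,0,0,0.01,0],[28,0,0,0.0175,0],[28,0,0,0.0225,0],[28,0,0,0.0238,0],[28,0,0,0.0238,0]]}' | python3 shift.py; echo '{"moves": [[28,0,0,0,0],[28,0,0,0,0]]}' | python3 shift.py; python3 g.py 526 395.5 259.6 0.335
```

```text
time: 27.68
tool_pos: [526.0, 395.5, 261.6]
tcp_rot: [-3.142, -0.0, 0.335]
contact_force: [0.8, 0.0, -0.7]
grip_width: 39.7
finger_force: 30.0
time: 27.92
tool_pos: [526.0, 395.5, 261.8]
tcp_rot: [-3.142, -0.0, 0.335]
contact_force: [0.2, 0.2, -0.4]
grip_width: 39.9
finger_force: 30.0
at [526.  395.5 261.8] 0.335 t 27.93 F [ 0.2  0.2 -0.4] open 39.9 grip 30.0
shift [ 0.  -0.   2.2] turn -0.0
```

Converted, 2.2 mm is 0.0028, 1.2 mm is 0.0015.

```bash
echo '{"moves": [[28,0,0,0.0015,0],[28,0,0,0.0028,0],[28,0,0,0.0028,0]]}' | python3 shift.py; python3 g.py; echo '{"moves": [[60,0,0,0,0],[92,0,0,0,0],[92,0,0,0,0],[92,0,0,0,0],[92,0,0,0,0]]}' | python3 shift.py; echo '{"moves": [[92,0,0,-0.0375,0],[92,0,0,-0.0875,0],[92,0,0,-0.1375,0],[92,-0.025,0.0625,-0.1375,0],[92,-0.075,0.125,-0.1375,0]]}' | python3 shift.py; echo '{"moves": [[92,-0.0625,0.05,0,0],[92,-0.125,0.0938,0,0],[92,-0.125,0.0938,0,0]]}' | python3 shift.py
python3 - <<'E'
from plant import bot
from h import *
C=[]
for n in("top","scene"):
    c=bot.capture(n)
    q=proj(c,[526.3,395.5,74]);print('pred z74, z110',q,proj(c,[526.3,395.5,110]));q=q.astype(int);C.append(cv2.resize(c['color'][q[1]-40:q[1]+40,q[0]-50:q[0]+50,::-1],None,fx=4,fy=4,interpolation=cv2.INTER_CUBIC))
    cv2.imwrite(f'pics/{n}9.png',c['color'][:,:,::-1])
    for ce,a,ct in blobs(red(c),60,2000): print(ce.round(),a)
cv2.imwrite('pics/s9.png',np.hstack(C))
E
python3 g.py
```

```text
time: 28.3
tool_pos: [525.9, 395.5, 259.6]
tcp_rot: [-3.142, -0.0, 0.335]
contact_force: [-0.6, 0.1, 3.0]
grip_width: 40.2
finger_force: 30.0
at [525.9 395.5 259.6] 0.335 t 28.3 F [-0.6  0.1  3. ] open 40.2 grip 30.0
time: 28.92
tool_pos: [526.0, 395.5, 259.3]
tcp_rot: [-3.142, -0.0, 0.335]
contact_force: [-0.2, -0.3, 0.4]
grip_width: 84.9
finger_force: 0.0
time: 29.55
tool_pos: [502.8, 281.7, 369.6]
tcp_rot: [3.141, -0.002, 0.336]
contact_force: [0.2, -0.2, 0.2]
grip_width: 91.6
finger_force: 0.0
time: 29.92
tool_pos: [430.2, 176.6, 369.3]
tcp_rot: [3.142, 0.003, 0.332]
contact_force: [0.7, 0.2, 1.0]
grip_width: 91.7
finger_force: 0.0
pred z74, z110 [111.21915514 219.09517359] [105.38448067 218.31077456]
[311. 182.] 210
[114. 214.] 299
pred z74, z110 [421.49975409 216.84198914] [425.52286159 209.1488272 ]
[214. 189.] 132
[419. 221.] 144
[413. 236.] 116
[416. 233.] 97
at [433.  178.8 370.1] 0.334 t 30.02 F [0.5 0.6 0.4] open 91.5 grip 0.0
```

View pics/s9.png

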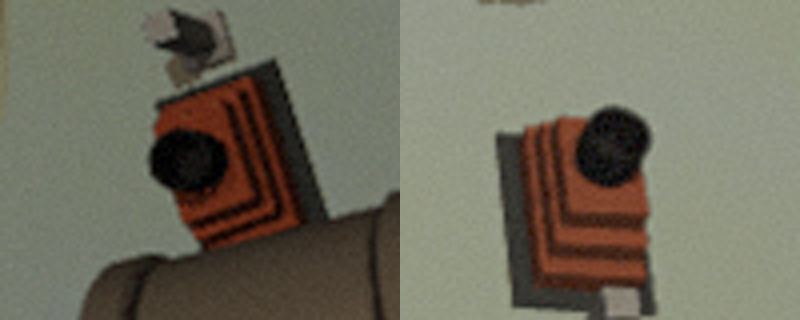

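View pics/scene9.png

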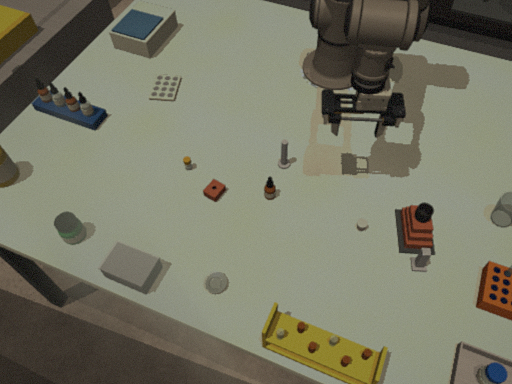

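The crucible stands centred on tile_3: the blob centres at (108,219) in top and (424,214) in scene match predictions within 1 px. The bottle stands at (270,188), tile_4 is on the bench and the arm is clear. I'm handing in.

```bash
echo '{"moves": [[92,0,0,0,0],[92,0,0,0,0]]}' | python3 shift.py; python3 -c "
from plant import bot
print(bot.close_job())"
```

```text
time: 30.28
tool_pos: [433.4, 179.8, 369.2]
tcp_rot: [-3.141, -0.0, 0.336]
contact_force: [0.5, -0.6, 0.5]
grip_width: 91.7
finger_force: 0.0
the job is handed in; nothing more can be done
None
```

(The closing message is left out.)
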